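# Clear the crowded clamp hook and mount the rear clamp

### The job

The clamp with the plain rectangular foot is needed, but it hangs at the rear of the crowded hook: first move the round clamp and then the wide clamp onto the spare hook, and, still holding the wide one, push it against the round one and both back along the bar until the round one presses on the sprung bumper with a light thumb's push (about 8 N, never ramming it), then let go of both so that they hang straight. Now take the rear clamp off and stand it upright in the pocket of the mount, fully down, and let go. Work gently and leave everything else where it is.

Things in the scene. Friction and masses are not known exactly. Their poses are not given: they have to be found in the camera images.
- hook_full: The crowded hook, left or right: fixed steel stand. Origin on the table, 20 mm in front (-x) of the axis of a 25 mm post, whose top is 169 mm up. A level flat bar, 16 mm wide (y), 6 mm thick, top 165 mm above the origin, runs from the post along -x, roughly to the robot. Three clamps hang close together, centres about x = -120 (round), -90 (wide), -60 mm (foot).
- full_lip (a point): Middle of the top of the crowded hook's upturned lip at the bar's end, 172 mm from the hook's origin along its -x. Lip: 6 mm long (x), 16 mm wide, its top 10 mm above the bar's top. Axes as the hook's.
- hook_spare: The spare, empty hook: same size and axes as hook_full. Near the post it carries a rubber bumper around the bar (pad 40 mm wide, from 19 mm below to 7 mm above bar's top) facing the lip. Its place is not measured: the pad's resting face is anywhere from x = -85 to -45 mm. It gives towards the post 0.4 mm per newton, at most 14 mm, and springs back.
- spare_lip (a point): Middle of the top of the spare hook's upturned lip at the bar's end, 172 mm from the hook's origin along its -x. Lip: 6 mm long (x), 16 mm wide, its top 10 mm above the bar's top. Axes as the hook's.
- clamp_round: Front clamp: lower body a disc 45 mm across, axis along x, large dark bore. Aluminium, 24 mm thick (x), 0.14 to 0.28 kg. Origin: centre of underside, z up. Window through along x: 26 mm wide (y), z 45 to 69 mm, in a 40 mm wide frame. Hung, its roof lies on the bar and the origin is 96 mm above the table; raised 11 to 17 mm it clears the lip. 
- round_tab (a point): Centre of the top of this clamp's grip tab, 110 mm above its underside. The tab is 30 mm wide (y), 16 mm thick (x) and reaches 33 mm down from here; below it the frame is 40 mm wide, 24 mm thick. Axes as the clamp's.
- clamp_wide: Middle clamp: wide lower body 60 (y) x 45 mm high, two dark bores. Aluminium, 24 mm thick (x), 0.14 to 0.28 kg. Origin: centre of underside, z up. Window through along x: 26 mm wide (y), z 45 to 69 mm, in a 40 mm wide frame. Hung, its roof lies on the bar and the origin is 96 mm above the table; raised 11 to 17 mm it clears the lip. 
- wide_tab (a point): Centre of the top of this clamp's grip tab, 110 mm above its underside. The tab is 30 mm wide (y), 16 mm thick (x) and reaches 33 mm down from here; below it the frame is 40 mm wide, 24 mm thick. Axes as the clamp's.
- clamp_foot: Rear clamp, the one wanted: plain foot 40 (y) x 24 (x) x 45 mm high, one small bore. Aluminium, 24 mm thick (x), 0.14 to 0.28 kg. Origin: centre of underside, z up. Window through along x: 26 mm wide (y), z 45 to 69 mm, in a 40 mm wide frame. Hung, its roof lies on the bar and the origin is 96 mm above the table; raised 11 to 17 mm it clears the lip. 
- foot_tab (a point): Centre of the top of this clamp's grip tab, 110 mm above its underside. The tab is 30 mm wide (y), 16 mm thick (x) and reaches 33 mm down from here; below it the frame is 40 mm wide, 24 mm thick. Axes as the clamp's.
- mount: Fixed mount on the table between robot and hooks: base 80 x 90 mm, two posts, frame 60 (x) x 76 mm (y), its top 70 mm above the table, with an open-topped pocket 30 (x) x 46 mm (y), 20 mm deep. Origin on the table under the pocket's centre; x, y along its short and long side.
- pocket (a point): Centre of the pocket's floor, 50 mm above the table; axes as mount. A clamp standing in the pocket has its origin here.
- spare_post: Bystander: upright steel post, 25 mm diameter, 75 mm high, between the hooks. Origin under its centre.
- adapter_ring: Bystander: flat aluminium ring, 52 mm across, 12 mm high, between the hooks. Origin under its centre.
- lens_case: Bystander: black case 60 x 60 x 28 mm. Origin under its centre.
- driver: Bystander: screwdriver lying on the table at the right. Origin under it.
- cleaner: Bystander: white bottle, 52 mm diameter, 120 mm high, on the right. Origin under its centre.
- screw_dish: Bystander: low steel dish, 80 mm across, 22 mm high, on the left. Origin under its centre.
- fork: Bystander: aluminium clamping fork, 80 x 36 x 10 mm, flat on the table at the left. Origin under it.
There are look-alikes about, which are no part of the job. Leave any green or pink look-alike of the clamp_wide alone. Leave any orange look-alike of the clamp_foot alone.

How it is judged (in metres and radians):
On the way, in this order (a step that is already met when the one before it is completed fails the run):
1. the round clamp hangs on the spare hook, let go, while the other two still hang on the crowded hook (x of clamp_round in the frame of hook_spare between -0.157 and -0.02 m and y of clamp_round in the frame of hook_spare between -0.009 and 0.009 m and z of clamp_round in the frame of hook_spare between 0.092 and 0.1 m and angle between each of clamp_round, clamp_wide, clamp_foot's own z axis and vertical below 0.12 rad and contact force between the fingers and clamp_round below 0.1 N and x of clamp_wide in the frame of hook_full between -0.157 and -0.02 m and y of clamp_wide in the frame of hook_full between -0.009 and 0.009 m and z of clamp_wide in the frame of hook_full between 0.092 and 0.1 m and x of clamp_foot in the frame of hook_full between -0.157 and -0.02 m and y of clamp_foot in the frame of hook_full between -0.009 and 0.009 m and z of clamp_foot in the frame of hook_full between 0.092 and 0.1 m), for 0.2 s.
2. the wide clamp, on the spare hook, pushes the round one against the bumper with more than 5 N (x of clamp_wide in the frame of hook_spare between -0.157 and -0.02 m and x of clamp_round in the frame of hook_spare between -0.157 and -0.02 m and contact force between clamp_round and hook_spare above 5 N and contact force between clamp_round and clamp_wide above 3 N), for 0.1 s.
3. both front clamps hang straight on the spare hook, let go, the rear one still on the crowded hook (x of clamp_round in the frame of hook_spare between -0.157 and -0.02 m and y of clamp_round in the frame of hook_spare between -0.009 and 0.009 m and z of clamp_round in the frame of hook_spare between 0.092 and 0.1 m and angle between each of clamp_round, clamp_wide, clamp_foot's own z axis and vertical below 0.12 rad and x of clamp_wide in the frame of hook_spare between -0.157 and -0.02 m and y of clamp_wide in the frame of hook_spare between -0.009 and 0.009 m and z of clamp_wide in the frame of hook_spare between 0.092 and 0.1 m and contact force between the fingers and clamp_round below 0.1 N and contact force between the fingers and clamp_wide below 0.1 N and x of clamp_foot in the frame of hook_full between -0.157 and -0.02 m and y of clamp_foot in the frame of hook_full between -0.009 and 0.009 m and z of clamp_foot in the frame of hook_full between 0.092 and 0.1 m), for 0.2 s.
At the end, for the whole second after the job is handed in: Round and wide clamp hang on the spare hook (height within 4 mm, sideways 9 mm, tilt 0.12 rad), centres 20 to 34 mm apart; the foot clamp stands in the pocket, within 8 mm of its centre, fully down within 3 mm, tilt under 0.08 rad; all let go and at rest (x of clamp_round in the frame of hook_spare between -0.157 and -0.02 m and y of clamp_round in the frame of hook_spare between -0.009 and 0.009 m and z of clamp_round in the frame of hook_spare between 0.092 and 0.1 m and angle between each of clamp_round, clamp_wide's own z axis and vertical below 0.12 rad and x of clamp_wide in the frame of hook_spare between -0.157 and -0.02 m and y of clamp_wide in the frame of hook_spare between -0.009 and 0.009 m and z of clamp_wide in the frame of hook_spare between 0.092 and 0.1 m and horizontal distance between clamp_round and clamp_wide between 0.02 and 0.034 m and horizontal distance between clamp_foot and pocket below 0.008 m and z of clamp_foot in the frame of pocket between -0.003 and 0.003 m and angle between clamp_foot's own z axis and vertical below 0.08 rad and contact force between the fingers and clamp_foot below 0.1 N and linear speed of each of clamp_round, clamp_wide, clamp_foot below 0.02 m/s); the robot touches nothing.
It fails at once if the round or the wide clamp is pressed on the spare hook or its bumper with more than 25 N (contact force between any of clamp_round, clamp_wide and hook_spare above 25 N).
It fails at once if a clamp is jammed against the crowded hook with more than 25 N, or the foot clamp slammed on the mount with more than 40 N (contact force between any of clamp_round, clamp_wide, clamp_foot and hook_full above 25 N or contact force between clamp_foot and mount above 40 N).
It fails at once if a clamp is dropped (height (world z) of any of clamp_round, clamp_wide below 0.075 m or height (world z) of clamp_foot below 0.03 m).
It fails at once if a bystander is moved more than 15 mm (distance of any of spare_post, adapter_ring, lens_case, driver, cleaner, screw_dish, fork from where it was at the start of the episode above 0.015 m).
It also fails if it takes over 72 s, if anything falls off the work surface, if the arm or the gripper's body presses on something with over 40 N, if the wrist force passes 120 N, or if a joint passes its speed limit or range.

### The arm

A 6-joint arm with a two-finger parallel gripper is mounted at the origin on the work surface. World frame = base frame: x ahead of the robot, y to its left, z up, the work surface at z = 0. Lengths are in mm, angles in degrees, forces in N, time in s.
With the tool pointing down it reaches from about 275 to 1000 mm from the base axis. Payload 8.4 kg.
Tool frame: the origin (TCP) lies midway between the tips of the shut fingers; the grasp point (between the pads) lies 19 mm behind it (pinch_z is the x of the grasp point in the tool frame, in mm); x points along the fingers, z is the direction in which the jaws open and shut, and the axes are right-handed (so a half turn about x gives the same grasp; the last joint's range is limited). The gripper opens to 85 mm and grips with 20 to 120 N. Pads are 22 mm wide; open, the fingers measure 114 mm over their backs; the gripper's body (76 mm by 85 mm) begins 54 mm behind the grasp point. The pads swing forward as they close: fully open they stand 13 mm farther back than shut.
Start: joints at [69.591, 20.225, 93.587, -0, 66.188, -0.138], TCP at [216.539, 586.292, 231.281] pointing down, gripper open.
Joint ranges: [-150.9, 150.9], [-52.94, 120.26], [3.33, 152.33], [-74.26, 254.26], [0, 154.13], [-172.89, 172.89]. Speed limits (degrees/s): [127.2, 127.2, 159.86, 180, 180, 180].

### API

Orientations are given as [roll, pitch, yaw] about the fixed x, y, z axes, in that order (R = Rz(yaw) Ry(pitch) Rx(roll)).
In Python, from station import * gives the robot as it stands.
- The arm moves only by the tool carry_out, never from a script. Its argument "moves" is one flat list of numbers, 7 for each row, row after row: the gripper command: -1 is shut, 1 is fully open, values between are in proportion, then the shift along the world's x, y, z in mm, then the turn, a rotation vector about the world's x, y, z in rad. A call has 1 to 5 rows; each row shifts and turns the commanded pose from where the row before left it; what a row does not reach is not made up. A row lasts 1/10 s, in which the tool goes at most 50 mm and 8.59 degrees, less where a joint would pass 70% of its speed; a pose out of reach is approached as far as the arm can. A call is refused whole if a number of a shift passes 50 or a number of a turn 0.15, either way. A call with a gripper value outside its range is refused whole. The fingers move at their own pace and stop on an object; "force" is the grip in N (left out, the last holds). Time passes only in rows, so rows that do not move let the fingers close. It gives the time, the measured TCP pose, the force and the opening at its end, in the units of the state.
- read_state(): the state, without advancing time (a new reading comes with each control period).
- capture(name): name is "side" or "top" or "wrist"; returns a dict with "image" (384x512x3 uint8, red, green, blue), "depth" (384x512 float32, mm along the optical axis (not along the pixel's ray), 0 where there is no reading), "intrinsics" (3x3 intrinsics, pixels), "T" (4x4, takes a point from camera to world coordinates); the wrist camera has in their place "T_tool_cam" (4x4, takes a point from camera to tool coordinates, whose origin is the TCP and whose axes are the tool frame's). Camera axes: x right, y down, z forward; pixel columns grow to the right and rows downward; lengths in mm; the calibration is good to about 2 mm. A picture is of the moment at which its call begins: read the wrist's pose just before it.
- close_job(): hands the job in, once; it reports no verdict.
Trained networks look in the newest picture that a camera, given by its name, has taken for a name from the list of things; names that differ only in an ending like _2 or _b are one class to them, and where a whole thing is asked for, a point or a joint stands for the part that bears it (a point fixed in the world has none). Each returns a list of dicts, best first, with "p" (0 to 1); they miss things now and then, are a little off and sometimes report something else, mostly with a low value. They report only what shows in the picture. A call takes as long as a camera call. They do not tell look-alikes from the thing itself.
- spot_in(label, camera): "box" ([left, top, right, bottom] in pixels, round what is visible of it).
- tip_of(label, camera): "position" ([column, row] in pixels: a listed point, or the origin of a listed thing).
The state is a dict: "time_s": time; "joint_pos": joint angles; "joint_velocities": joint speeds; "tau": joint torques, N m; "position": TCP position; "tool_rot": TCP orientation; "ft_force": force on the tool from outside, world axes, zero at the start; "moment": the same for the moment, N m; "finger_gap": opening from 0.0 (shut) to 1.0 (fully open).
Only numpy, scipy, OpenCV 4.12 (cv2) and the standard library are available. Lean on these libraries where they do the work, as an engineer would, in place of code of your own. Each camera call takes 0.05 s, during which the arm holds its last target. There are 200 camera calls.

## Working session

There is one attempt and no reset: what is moved stays moved. The work goes in short steps, Python scripts to look and compute and a tool call to move; the robot and the scene stay as the last step left them, time stands still between calls to the robot, and variables do not carry over. Pictures are saved under pics/ and viewed, about 8 in all and at most 12, crops included, and the job is handed in when it is done.

Besides the shell and the picture viewer there is one more tool, called after "Call:" as name(argument=value, ...), one argument or row to a line, values as JSON. carry_out: Moves the arm, as the interface text tells. Its arguments: {"type":"object","properties":{"moves":{"type":"array","items":{"type":"number"}},"force":{"type":"number"}},"required":["moves"]}

```bash
mkdir -p pics; ls; cat > h.py <<'E'
from station import *
import numpy as np, cv2
from scipy.spatial.transform import Rotation as R
def save(c,n): cv2.imwrite('pics/'+n+'.png',c['image'][:,:,::-1])
def ray(c,uv):
    K=c['intrinsics'];d=np.array([(uv[0]-K[0][2])/K[0][0],(uv[1]-K[1][2])/K[1][1],1.])
    return d
def atz(c,uv,z):
    d=c['T'][:3,:3]@ray(c,uv);o=c['T'][:3,3];return o+d*(z-o[2])/d[2]
def atdepth(c,uv):
    u,v=int(round(uv[0])),int(round(uv[1]));p=c['depth'][max(v-2,0):v+3,max(u-2,0):u+3];p=p[p>0]
    if len(p)==0:return None
    return (c['T']@np.append(ray(c,uv)*np.median(p),1))[:3]
E
python3 - <<'E'
from h import *
s=read_state();print(s)
H={'full_lip':175,'spare_lip':175,'round_tab':206,'wide_tab':206,'foot_tab':206,'pocket':50,'hook_full':0,'hook_spare':0,'mount':0,'clamp_round':96,'clamp_wide':96,'clamp_foot':96,'spare_post':0,'adapter_ring':0,'lens_case':0,'cleaner':0}
np.set_printoptions(precision=1,suppress=True)
ims=[]
for cam in ('top','side'):
    c=capture(cam);save(c,cam+'0');np.savez(cam+'0.npz',**c);print(cam,c['T'],c['intrinsics'])
    for k,z in H.items():
        for d in tip_of(k,cam)[:4]:
            if d['p']>.2: print(cam,k,round(d['p'],2),np.array(d['position']),atz(c,d['position'],z))
E
```

```text
pics
{'time_s': 0.0, 'joint_pos': array([ 6.95926005e+01,  2.02627712e+01,  9.36275714e+01,  1.48220586e-03,
        6.61899239e+01, -1.36358934e-01]), 'joint_velocities': array([ 0.04697071, -0.03918613, -0.01300232,  0.07626385,  0.11042272,
       -0.0291006 ]), 'tau': array([ 8.75070582e-04, -6.05255055e+01, -3.42059577e+01,  1.97150016e-04,
        9.34003067e-03, -3.19505011e-05]), 'position': array([216.35427443, 585.85426621, 230.56983085]), 'tool_rot': array([ 178.89635498,   89.91972205, -111.3752849 ]), 'ft_force': array([-0.04205599, -0.48002564,  0.75572987]), 'moment': array([-0.00020677,  0.02406303,  0.01465598]), 'finger_gap': 0.9954075639017068}
top [[  -0.    -1.     0.2  339.1]
 [  -1.     0.    -0.    -7.8]
 [   0.    -0.2   -1.  1218.5]
 [   0.     0.     0.     1. ]] [[400.9   0.  255.6]
 [  0.  400.9 189.2]
 [  0.    0.    1. ]]
top full_lip 0.6 [177.2 189.5] [500.9 194.2 175. ]
top full_lip 0.59 [303.8 140.4] [ 632.5 -142.4  175. ]
top spare_lip 0.74 [179.  145.4] [620.4 192.2 175. ]
top spare_lip 0.66 [319.2 186. ] [ 508.2 -180.1  175. ]
top round_tab 0.66 [
[... 2219 characters left out ...]
4 [249.6 162.2] [556.5 176.   96. ]
side clamp_wide 0.63 [266.3 206.2] [527.5 -18.7  96. ]
side clamp_wide 0.56 [253.6 160.6] [571.7 177.3  96. ]
side clamp_foot 0.8 [264.9 157.3] [613.  175.7  96. ]
side clamp_foot 0.73 [280.6 149. ] [679.6 190.   96. ]
side clamp_foot 0.48 [331.  241.9] [ 638.  -210.2   96. ]
side spare_post 0.44 [288.4 202.1] [635.6  35.3   0. ]
side spare_post 0.37 [264.8 157. ] [655.2 267.2   0. ]
side adapter_ring 0.42 [279.2 223.8] [567.4 -32.7   0. ]
side adapter_ring 0.33 [331.7 242. ] [ 684.3 -162.7    0. ]
side lens_case 0.79 [222.3 158.2] [507.6 328.8   0. ]
side cleaner 0.89 [350.3 324.8] [ 592.5 -406.4    0. ]
side cleaner 0.21 [265.8 156.7] [659.3 267.1  -0. ]
```

```bash
python3 - <<'E'
import cv2
a=cv2.imread('pics/top0.png')[100:270,120:400];b=cv2.imread('pics/side0.png')[100:290,170:390]
cv2.imwrite('pics/v1.png',cv2.resize(a,(784,476),interpolation=cv2.INTER_CUBIC))
cv2.imwrite('pics/v2.png',cv2.resize(b,(660,570),interpolation=cv2.INTER_CUBIC))
E
```

```text
(no output)
```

View pics/v1.png

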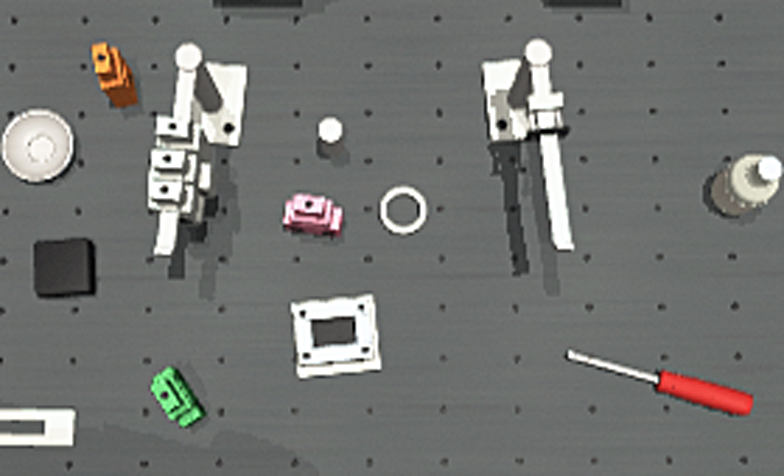

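View pics/v2.png

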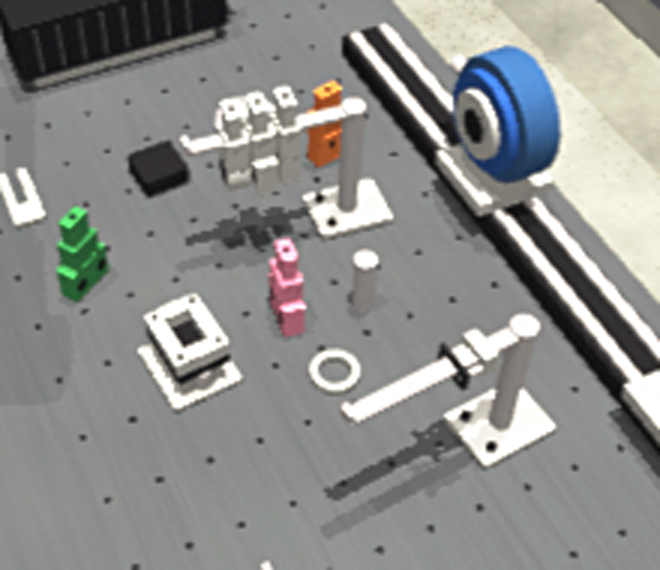

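The top view shows the crowded hook on the left (lip at about 179,189) with three aluminium clamps. The spare hook is on the right (lip at about 322,187) with its bumper near (315,140). The look-alikes are pink (231,176), green (184,242) and orange (160,126), and none of them hangs on a hook. I'll take accurate geometry from the depth data.

```bash
cat > cloud.py <<'E'
from h import *
def cloud(c):
    D=c['depth'].astype(float);v,u=np.mgrid[:384,:512];K=c['intrinsics']
    P=np.stack([(u-K[0,2])/K[0,0]*D,(v-K[1,2])/K[1,1]*D,D],-1)@c['T'][:3,:3].T+c['T'][:3,3]
    P[D<=0]=np.nan;return P
E
python3 - <<'E'
from cloud import *
np.set_printoptions(precision=1,suppress=True)
for cam in('top','side'):
    c=dict(np.load(cam+'0.npz'));P=cloud(c).reshape(-1,3);C=c['image'].reshape(-1,3)
    t=P[(np.abs(P[:,0]-500)<60)&(np.abs(P[:,1]+300)<60)];print(cam,'table z',np.nanmedian(t[:,2]))
    for n,y0,y1 in(('full',140,230),('spare',-240,-120)):
        m=(P[:,1]>y0)&(P[:,1]<y1)&(P[:,0]>470)&(P[:,0]<720)
        q=P[m]
        for x0 in range(480,720,10):
            s=q[(q[:,0]>=x0)&(q[:,0]<x0+10)&(q[:,2]>152)]
            if len(s): print(n,x0,len(s),'y med',np.median(s[:,1]),'rng',s[:,1].min(),s[:,1].max(),'z med/max',np.median(s[:,2]),s[:,2].max())
    # pocket frame
    m=(abs(P[:,0]-430)<60)&(abs(P[:,1]-32)<70)&(P[:,2]>62)&(P[:,2]<78)
    q=P[m][:,:2].astype(np.float32);print('mount top',len(q),cv2.minAreaRect(q),np.median(P[m][:,2]))
E
```

```text
top table z -0.17750110112103812
full 490 12 y med 193.15522348770605 rng 185.92306673610068 200.57764044031967 z med/max 170.15782916849446 175.81558531690553
full 500 23 y med 191.3365241832484 rng 183.7649761497805 200.65320533507676 z med/max 166.733175830366 178.29445954617404
full 510 22 y med 190.33404710697243 rng 183.54796420865293 200.04608659326146 z med/max 165.6492937973103 167.60303229096826
full 520 23 y med 191.1313482450161 rng 182.89416111667597 197.15774105059404 z med/max 164.94933075143445 170.45494215914414
full 530 33 y med 186.7268080467135 rng 168.18514546111228 197.98172236649225 z med/max 164.9698509984196 178.39756799228826
full 540 97 y med 185.32380645906775 rng 166.84830420832202 207.7077368982868 z med/max 180.4328085511072 210.943949129398
full 550 58 y med 179.85978049329412 rng 165.81039974669596 205.9922672432744 z med/max 206.01047774028046 209.18808998376494
full 560 19 y med 175.53599839933364 rng 165.7767930110981 201.27936741695896 z med/max 173.4217592011164 206.0894144947424
full 570 101 y med 183.2462838376178 rng 165.1249588739065 205.1581
[... 9488 characters left out ...]
 z med/max 164.0958902280554 167.43995359947223
spare 670 19 y med -169.95581324353543 rng -177.61096709549076 -161.29332247617646 z med/max 163.9638319150788 165.6849808843873
spare 680 29 y med -172.01088922731174 rng -179.34707636725113 -159.17156822133325 z med/max 165.21783886449407 171.80555987129299
spare 690 35 y med -172.48212532193008 rng -181.76125811938556 -156.25376777742775 z med/max 167.7394099153272 171.41784709652836
spare 700 18 y med -168.77047024728225 rng -179.17571747768721 -156.45597050010758 z med/max 167.13364955137973 170.47153778555844
mount top 312 ((434.5608215332031, 34.43594741821289), (60.97498321533203, 80.0468521118164), 4.4877495765686035) 68.35137048082527
```

```bash
python3 - <<'E'
from h import *
np.set_printoptions(precision=2,suppress=True)
s=read_state();Rt=R.from_euler('xyz',s['tool_rot'],degrees=True).as_matrix();print(Rt)
c=capture('wrist');print(c['T_tool_cam'],c['intrinsics'])
from cloud import cloud
for cam in('top','side'):
    d=dict(np.load(cam+'0.npz'));P=cloud(d).reshape(-1,3)
    for x in(547,577,607):
        m=(abs(P[:,0]-x)<14)&(abs(P[:,1]-183)<30)&(P[:,2]>198)
        print(cam,x,m.sum(),P[m].mean(0),cv2.minAreaRect(P[m][:,:2].astype(np.float32)))
E
```

```text
[[-0.   -0.94  0.35]
 [-0.    0.35  0.94]
 [-1.   -0.   -0.  ]]
[[   0.     -0.31    0.95 -143.27]
 [  -0.     -0.95   -0.31   80.13]
 [   1.     -0.     -0.     -0.34]
 [   0.      0.      0.      1.  ]] [[326.19   0.   253.47]
 [  0.   326.19 196.61]
 [  0.     0.     1.  ]]
top 547 78 [552.17 186.22 205.85] ((552.5741577148438, 186.6503448486328), (29.834749221801758, 16.01551628112793), 87.94623565673828)
top 577 80 [581.47 184.18 205.52] ((581.7823486328125, 184.4984893798828), (29.05497932434082, 16.198965072631836), 87.84147644042969)
top 607 75 [611.96 180.06 205.56] ((612.1985473632812, 181.12945556640625), (29.98798942565918, 15.80776596069336), 82.70375061035156)
side 547 39 [552.74 181.59 204.38] ((552.5873413085938, 183.38140869140625), (15.61344051361084, 29.601085662841797), 2.0841891765594482)
side 577 42 [582.29 180.58 204.14] ((581.2036743164062, 184.23977661132812), (22.299510955810547, 38.3920783996582), 21.28762435913086)
side 607 41 [612.88 176.09 203.68] ((613.7161254882812, 178.60745239257812), (30.945405960083008, 15.491006851196289), 84.49467468261719)
```

Call:
carry_out(
  moves=[1,30,-33,6,0,0,0.0215,1,30,-33,6,0,0,0.0215,1,30,-33,6,0,0,0.0215,1,30,-33,6,0,0,0.0215,1,30,-33,6,0,0,0.0215],
  force=60,
)

```text
time_s: 2.25
position: [367.5, 419.9, 261.7]
tool_rot: [-36.1, 90.0, 39.8]
ft_force: [0.5, 0.2, -1.4]
finger_gap: 0.997
```

Call:
carry_out(
  moves=[1,30,-33,6,0,0,0.0215,1,30,-33,6,0,0,0.0215,1,30,-33,6,0,0,0.0215,1,30,-33,6,0,0,0.0215,1,30,-33,6,0,0,0.0215],
)

```text
time_s: 2.75
position: [517.6, 254.8, 291.8]
tool_rot: [-46.7, 90.0, 35.4]
ft_force: [1.2, 0.6, -0.4]
finger_gap: 0.998
```

Call:
carry_out(
  moves=[1,30,-33,6,0,0,0.0215,1,30,-33,6,0,0,0.0215,1,0,0,0,0,0,0,1,0,0,0,0,0,0],
)

```text
time_s: 3.15
position: [576.8, 189.6, 303.1]
tool_rot: [64.5, 90.0, 148.9]
ft_force: [-0.1, 0.4, -0.3]
finger_gap: 0.995
```

```bash
cat >> cloud.py <<'E'
def wrist(n):
    s=read_state();c=capture('wrist');save(c,n)
    T=np.eye(4);T[:3,:3]=R.from_euler('xyz',s['tool_rot'],degrees=True).as_matrix();T[:3,3]=s['position']
    c['T']=T@c['T_tool_cam'];np.savez(n+'.npz',**c);return s,c
E
python3 - <<'E'
from cloud import *
np.set_printoptions(precision=2,suppress=True)
s,c=wrist('w1');print(s['position'],s['joint_pos'],s['ft_force'],R.from_euler('xyz',s['tool_rot'],degrees=True).as_matrix()[:,2])
P=cloud(c).reshape(-1,3)
for x in(552,582,612):
    m=(abs(P[:,0]-x)<14)&(abs(P[:,1]-183)<30)&(P[:,2]>200)&(P[:,2]<212)
    print(x,m.sum(),P[m].mean(0),cv2.minAreaRect(P[m][:,:2].astype(np.float32)))
for x in range(490,700,20):
    m=(abs(P[:,0]-x)<5)&(abs(P[:,1]-183)<30)&(P[:,2]>160)&(P[:,2]<168)
    if m.sum(): print(x,m.sum(),(P[m].min(0)+P[m].max(0))/2,P[m].mean(0))
E
```

```text
[576.83 189.59 303.1 ] [ 18.04  15.29  91.17   0.02  73.55 -66.34] [-0.12  0.39 -0.32] [0.1 1.  0. ]
552 861 [553.46 185.98 206.39] ((554.1920166015625, 185.8802947998047), (29.648897171020508, 16.51177978515625), 82.8614730834961)
582 799 [582.53 183.96 206.25] ((583.28125, 183.56039428710938), (29.827577590942383, 16.245389938354492), 84.59839630126953)
612 761 [612.74 180.37 206.02] ((613.7296752929688, 180.20152282714844), (29.67796516418457, 16.240564346313477), 84.6570816040039)
510 219 [510.19 191.18 166.06] [510.35 191.03 165.68]
530 228 [530.   189.11 165.78] [529.98 189.14 165.55]
570 13 [572.04 184.7  164.28] [573.   196.96 163.81]
650 150 [650.03 177.13 165.63] [650.01 177.09 165.58]
670 136 [669.95 175.11 165.61] [669.88 175.01 165.55]
690 29 [689.69 173.22 164.21] [687.96 177.69 164.17]
```

View pics/w1.png

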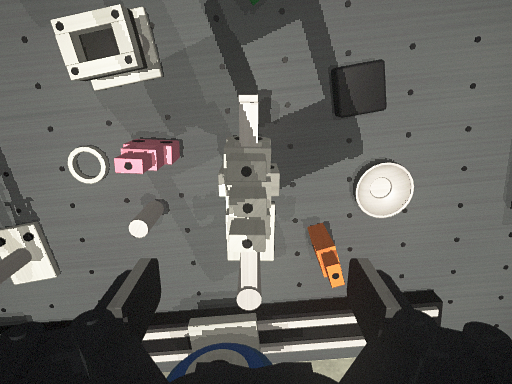

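```bash
python3 - <<'E'
import cv2
a=cv2.imread('pics/side0.png')[115:175,215:300]
cv2.imwrite('pics/v3.png',cv2.resize(a,(765,540),interpolation=cv2.INTER_CUBIC))
E
```

```text
(no output)
```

View pics/v3.png

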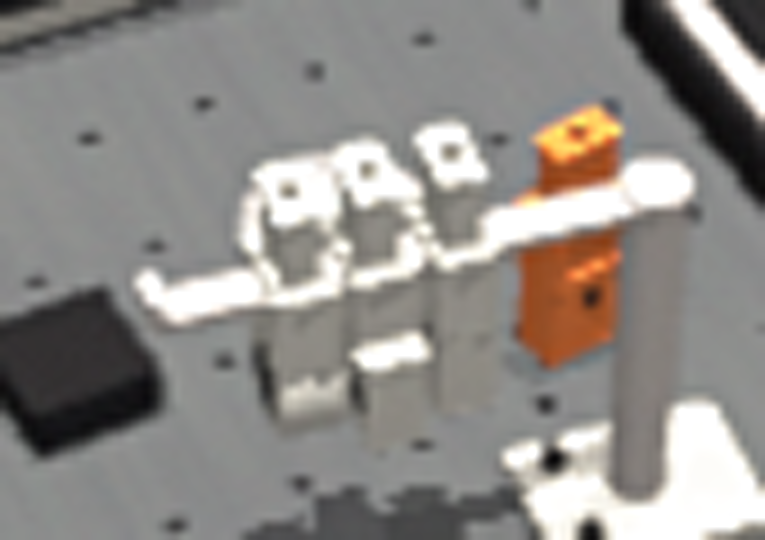

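Call:
carry_out(
  moves=[1,-23,-3.5,-23,0,0,0,1,0,0,-35,0,0,0,1,0,0,-35,0,0,0,1,0,0,-25,0,0,0,1,0,0,-8,0,0,0],
)

```text
time_s: 3.7
position: [550.8, 187.5, 174.6]
tool_rot: [110.5, 89.7, -164.9]
ft_force: [1.0, -0.1, -0.1]
finger_gap: 1.003
```

The crop shows, from the lip, the rounded-body clamp at (247,136), the wide-shouldered one at (255,133) and the plain foot at (264,131), all grey on the crowded hook. The orange look-alike stands behind them on the table. I'll grip the front one, the round clamp.

Call:
carry_out(
  moves=[1,0,0,1,0,0,0,1,0,0,0,0,0,0],
)

```text
time_s: 3.9
position: [554.0, 187.7, 179.6]
tool_rot: [-64.1, 89.9, 20.5]
ft_force: [-0.0, 0.4, 0.5]
finger_gap: 0.997
```

Call:
carry_out(
  moves=[-1,0,0,0,0,0,0,-1,0,0,0,0,0,0,-1,0,0,0,0,0,0,-1,0,0,0,0,0,0,-1,0,0,0,0,0,0],
)

```text
time_s: 4.4
position: [553.8, 186.7, 178.9]
tool_rot: [-74.8, 90.0, 9.7]
ft_force: [-1.2, -2.1, 7.1]
finger_gap: 0.342
```

Call:
carry_out(
  moves=[-1,0,0,1,0,0,0,-1,0,0,3,0,0,0,-1,0,0,5,0,0,0,-1,0,0,5,0,0,0,-1,0,0,0,0,0,0],
)

```text
time_s: 4.9
position: [554.1, 187.0, 193.2]
tool_rot: [-65.9, 89.9, 18.6]
ft_force: [-0.4, -0.1, -1.7]
finger_gap: 0.337
```

```bash
python3 - <<'E'
from h import *
s=read_state();print(s['position'],s['ft_force'],s['moment'],s['finger_gap'])
E
```

```text
[554.05968688 186.97625462 193.17551497] [-0.41115336 -0.12522386 -1.6843324 ] [ 0.00958998  0.03963574 -0.01247692] 0.3371533699306585
```

Call:
carry_out(
  moves=[-1,-20,2,0,0,0,0,-1,-25,2.5,0,0,0,0,-1,-25,2.5,0,0,0,0,-1,-25,2.5,0,0,0,0,-1,-5,0.5,20,0,0,0],
)

```text
time_s: 5.4
position: [449.2, 195.9, 210.1]
tool_rot: [116.1, 89.6, -159.3]
ft_force: [0.4, -0.6, -1.4]
finger_gap: 0.339
```

Call:
carry_out(
  moves=[-1,0,-30,10,0,0,0.04,-1,0,-46,10,0,0,0.04,-1,0,-46,0,0,0,0.04,-1,0,-46,0,0,0,0.04,-1,0,-46,0,0,0,0.04],
)

```text
time_s: 5.9
position: [453.3, -18.8, 232.7]
tool_rot: [-99.8, 89.9, -3.7]
ft_force: [0.4, -0.2, -1.1]
finger_gap: 0.338
```

Call:
carry_out(
  moves=[-1,20,-40,0,0,0,0,-1,40,-20,0,0,0,0,-1,40,0,0,0,0,0,-1,15,0,0,0,0,0,-1,0,0,0,0,0,0],
)

```text
time_s: 6.4
position: [570.4, -77.5, 232.0]
tool_rot: [-94.9, 90.0, 1.1]
ft_force: [-0.6, -0.3, -2.8]
finger_gap: 0.337
```

```bash
python3 - <<'E'
from cloud import *
np.set_printoptions(precision=2,suppress=True)
s,c=wrist('w2');print(s['position'],s['ft_force'],s['finger_gap'],R.from_euler('xyz',s['tool_rot'],degrees=True).as_matrix()[:,2])
P=cloud(c).reshape(-1,3)
for x in range(496,700,8):
    m=(abs(P[:,0]-x)<4)&(abs(P[:,1]+175)<35)&(P[:,2]>155)&(P[:,2]<185)
    if m.sum(): print(x,m.sum(),(P[m].min(0)+P[m].max(0))/2,np.median(P[m],0),P[m][:,2].max())
E
```

```text
[570.42 -77.53 231.96] [-0.59 -0.25 -2.79] 0.3373078251256235 [-0.1   0.99 -0.  ]
504 405 [ 504.78 -185.82  168.24] [ 504.83 -182.3   175.19] 177.55301963837377
512 385 [ 512.02 -185.29  167.74] [ 511.99 -184.13  165.5 ] 175.92761600434133
520 389 [ 520.01 -184.62  163.44] [ 519.94 -183.59  165.51] 167.45172072202516
528 368 [ 528.01 -183.93  163.56] [ 527.93 -182.85  165.64] 167.38061358697456
536 358 [ 535.99 -183.05  163.86] [ 535.95 -182.13  165.54] 168.14692973803358
544 345 [ 544.01 -182.12  162.97] [ 543.98 -181.25  165.47] 166.96797365758124
552 332 [ 552.01 -181.61  163.18] [ 551.99 -180.36  165.52] 167.1706192981475
560 318 [ 560.   -180.84  163.36] [ 559.95 -179.87  165.45] 167.28041290253034
568 312 [ 567.99 -179.87  163.  ] [ 567.85 -178.85  165.48] 167.14839299231772
576 307 [ 576.01 -178.94  162.99] [ 576.03 -178.    165.57] 167.48917823020224
584 283 [ 583.99 -178.41  163.06] [ 583.98 -177.16  165.52] 167.0205849803469
592 280 [ 591.98 -177.62  163.33] [ 591.99 -176.52  165.49] 167.09245018016438
600 268 [ 599.96 -176.81  163.02] [ 599.86 -175.77  165.45] 167.32984990331997
608 261 [ 608.   -170.66  163.34] [ 607.96 -174.91  165.48] 167.23979160850212
616 956 [ 616.   -175.13  164.59] [ 615.47 -172.28  169.35] 174.13922788925683
624 186 [ 624.02 -176.1   166.32] [ 625.74 -174.02  165.7 ] 173.8607561986819
632 381 [ 632.01 -173.06  162.86] [ 632.07 -172.35  164.74] 167.19212460149225
640 879 [ 640.02 -172.51  166.2 ] [ 639.02 -171.18  170.38] 177.19969049405503
648 252 [ 647.98 -171.99  166.16] [ 647.29 -179.07  175.53] 177.13555034003062
656 27 [ 653.11 -182.37  175.17] [ 652.65 -182.9   175.35] 175.93241545187846
696 29 [ 696.54 -173.66  169.46] [ 697.56 -172.75  169.42] 170.39848619585717
```

View pics/w2.png

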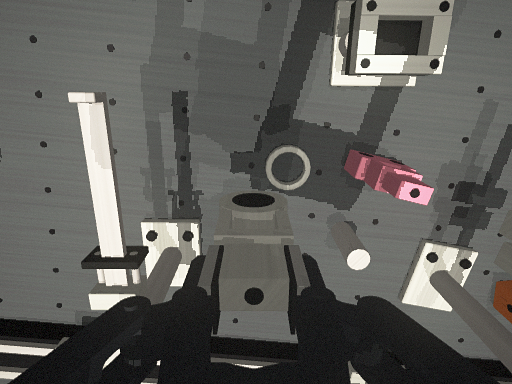

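Call:
carry_out(
  moves=[-1,-40,0,0,0,0,0,-1,-40,-20,0,0,0,0,-1,-40,-45,0,0,0,0,-1,0,-40,-20,0,0,0,-1,0,-8,-19,0,0,0],
)

```text
time_s: 6.95
position: [453.9, -185.1, 193.9]
tool_rot: [-139.0, 89.8, -43.1]
ft_force: [1.4, -0.1, -1.3]
finger_gap: 0.335
```

Call:
carry_out(
  moves=[-1,0,0,0,0,0,0,-1,0,0,0,0,0,0,-1,0,0,0,0,0,0],
)

```text
time_s: 7.25
position: [455.5, -181.8, 194.1]
tool_rot: [-104.3, 90.0, -8.3]
ft_force: [0.5, 0.6, -1.1]
finger_gap: 0.343
```

```bash
python3 - <<'E'
from cloud import *
np.set_printoptions(precision=2,suppress=True)
s,c=wrist('w3');print(s['position'],s['ft_force'],s['finger_gap'],R.from_euler('xyz',s['tool_rot'],degrees=True).as_matrix())
t=capture('side');save(t,'s1')
a=cv2.resize(t['image'][180:300,240:370,::-1],(650,600),interpolation=cv2.INTER_CUBIC);cv2.imwrite('pics/v4.png',a)
E
```

```text
[ 455.5  -181.81  194.14] [ 0.48  0.6  -1.05] 0.3433039226605752 [[ 0.   -0.99 -0.1 ]
 [-0.   -0.1   0.99]
 [-1.   -0.   -0.  ]]
```

View pics/v4.png

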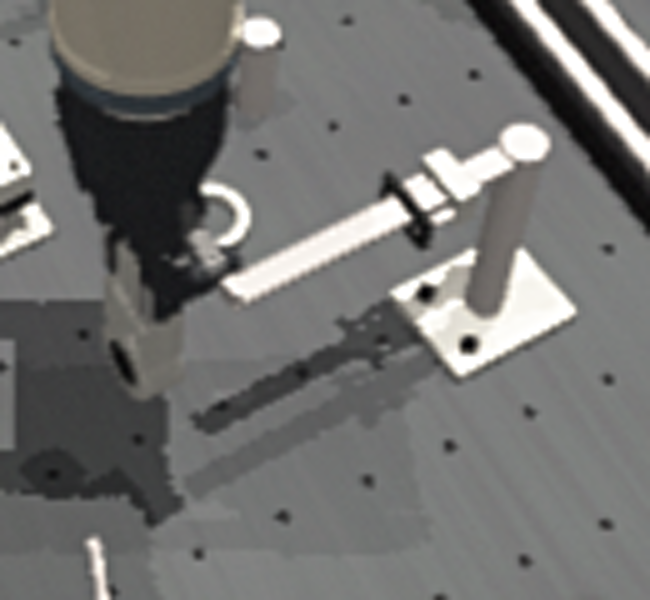

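The view (side camera crop) shows the round clamp held in front of the spare lip, at (300,238) full-frame, clear of it. I'll shift it sideways in line with the bar, then slide it on.

Call:
carry_out(
  moves=[-1,0,-8,-1,0,0,0,-1,0,0,0,0,0,0,-1,0,0,0,0,0,0],
)

```text
time_s: 7.65
position: [455.4, -190.7, 192.3]
tool_rot: [-78.3, 90.0, 17.7]
ft_force: [0.5, 0.1, -1.2]
finger_gap: 0.335
```

Call:
carry_out(
  moves=[-1,15,1.4,0,0,0,0,-1,15,1.4,0,0,0,0,-1,15,1.4,0,0,0,0,-1,15,1.4,0,0,0,0,-1,0,0,0,0,0,0],
)

```text
time_s: 8.15
position: [518.0, -184.8, 192.2]
tool_rot: [-105.9, 89.9, -9.9]
ft_force: [-0.6, 0.4, -1.3]
finger_gap: 0.342
```

Call:
carry_out(
  moves=[-1,15,1.6,0,0,0,0,-1,20,2,0,0,0,0,-1,20,2,0,0,0,0,-1,11,1.2,0,0,0,0,-1,0,0,0,0,0,0],
)

```text
time_s: 8.65
position: [582.6, -177.9, 192.0]
tool_rot: [-102.6, 90.0, -6.6]
ft_force: [-0.1, 0.3, -1.3]
finger_gap: 0.34
```

Call:
carry_out(
  moves=[-1,0,0,-4,0,0,0,-1,0,0,-4,0,0,0,-1,0,0,-3,0,0,0,-1,0,0,-1,0,0,0,-1,0,0,0,0,0,0],
)

```text
time_s: 9.15
position: [580.9, -178.3, 180.1]
tool_rot: [73.2, 90.0, 169.1]
ft_force: [-0.1, -0.9, -2.2]
finger_gap: 0.336
```

Call:
carry_out(
  moves=[-1,0,0,-1,0,0,0,-1,0,0,0,0,0,0,0,0,0,0,0,0,0,0.3,0,0,0,0,0,0,0.3,0,0,0,0,0,0],
)

```text
time_s: 9.65
position: [581.5, -178.2, 179.6]
tool_rot: [-115.5, 90.0, -19.6]
ft_force: [0.1, -0.8, -0.0]
finger_gap: 0.649
```

Call:
carry_out(
  moves=[0.3,0,0,0,0,0,0,0.3,0,0,20,0,0,0,0.5,0,0,40,0,0,0,1,0,0,40,0,0,0,1,0,0,0,0,0,0],
)

```text
time_s: 10.15
position: [584.2, -179.1, 285.4]
tool_rot: [-113.2, 89.5, -17.3]
ft_force: [0.7, 0.1, -1.6]
finger_gap: 1.001
```

```bash
cat >> cloud.py <<'E'
def tabs(P,x0,y0,rx=60,ry=40,zmin=200,zmax=216):
    m=(abs(P[:,:,0]-x0)<rx)&(abs(P[:,:,1]-y0)<ry)&(P[:,:,2]>zmin)&(P[:,:,2]<zmax)
    n,l,st,_=cv2.connectedComponentsWithStats(m.astype(np.uint8),connectivity=4)
    for i in range(1,n):
        if st[i,4]>100:
            q=P[l==i];print('tab',st[i,4],q.mean(0),cv2.minAreaRect(q[:,:2].astype(np.float32)))
E
python3 - <<'E'
from cloud import *
np.set_printoptions(precision=2,suppress=True)
s,c=wrist('w4');print(s['position'],s['ft_force'],s['finger_gap'])
tabs(cloud(c),580,-178)
E
```

```text
[ 584.18 -179.07  285.39] [ 0.7   0.1  -1.56] 1.001266594182056
tab 945 [ 580.79 -178.81  206.32] ((581.5704956054688, -178.54237365722656), (16.302379608154297, 29.781301498413086), 5.815539836883545)
```

View pics/w4.png

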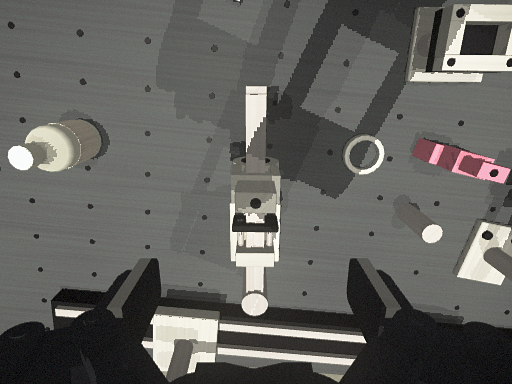

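Call:
carry_out(
  moves=[1,0,45,0,0,0,-0.025,1,0,45,0,0,0,-0.025,1,0,45,0,0,0,-0.025,1,0,45,0,0,0,-0.025,1,0,45,0,0,0,-0.025],
)

```text
time_s: 10.7
position: [580.4, 48.5, 278.0]
tool_rot: [96.3, 89.9, -175.0]
ft_force: [0.9, -0.5, -0.5]
finger_gap: 0.997
```

Call:
carry_out(
  moves=[1,0,45,0,0,0,-0.025,1,0,45,0,0,0,-0.025,1,0,45,0,0,0,-0.025,1,0,0,0,0,0,0,1,0,0,0,0,0,0],
)

```text
time_s: 11.2
position: [580.5, 182.4, 277.9]
tool_rot: [122.2, 89.9, -153.1]
ft_force: [0.2, -0.9, 0.2]
finger_gap: 1.001
```

```bash
python3 - <<'E'
from cloud import *
np.set_printoptions(precision=2,suppress=True)
s,c=wrist('w5');print(s['position'],s['ft_force'],s['finger_gap'],R.from_euler('xyz',s['tool_rot'],degrees=True).as_matrix()[:,2])
tabs(cloud(c),590,183)
E
```

```text
[580.55 182.41 277.89] [ 0.18 -0.86  0.21] 1.000534212083229 [ 0.09  1.   -0.  ]
tab 1009 [582.61 183.86 206.21] ((583.4561767578125, 183.56707763671875), (29.69579315185547, 16.575891494750977), 84.89929962158203)
tab 931 [612.74 180.06 206.06] ((613.967529296875, 179.96536254882812), (29.74854850769043, 16.629167556762695), 84.1477279663086)
```

Call:
carry_out(
  moves=[1,2.5,1.4,-30,0,0,0,1,0,0,-35,0,0,0,1,0,0,-25,0,0,0,1,0,0,-9,0,0,0,1,0,0,0,0,0,0],
)

```text
time_s: 11.75
position: [583.2, 181.7, 179.1]
tool_rot: [116.2, 89.8, -159.4]
ft_force: [0.0, -0.6, -0.3]
finger_gap: 1.003
```

Call:
carry_out(
  moves=[-1,0,0,0,0,0,0,-1,0,0,0,0,0,0,-1,0,0,0,0,0,0,-1,0,0,0,0,0,0,-1,0,0,0,0,0,0],
)

```text
time_s: 12.25
position: [584.4, 183.5, 181.5]
tool_rot: [-67.8, 89.9, 16.7]
ft_force: [-2.1, 0.2, 6.3]
finger_gap: 0.337
```

Call:
carry_out(
  moves=[-1,0,0,1,0,0,0,-1,0,0,3,0,0,0,-1,0,0,5,0,0,0,-1,0,0,5,0,0,0,-1,0,0,0,0,0,0],
)

```text
time_s: 12.75
position: [584.3, 183.4, 195.2]
tool_rot: [-66.9, 89.9, 17.6]
ft_force: [-0.3, -0.4, -2.2]
finger_gap: 0.339
```

```bash
python3 - <<'E'
from cloud import *
np.set_printoptions(precision=2,suppress=True)
s,c=wrist('w6');print(s['position'],s['ft_force'],s['finger_gap'])
tabs(cloud(c),590,183,zmin=203,zmax=235)
E
```

```text
[584.29 183.37 195.18] [-0.31 -0.44 -2.25] 0.33949017038450174
tab 6572 [579.03 183.49 219.76] ((584.0087890625, 183.01817321777344), (56.208251953125, 23.629854202270508), 84.30640411376953)
tab 1871 [612.82 180.17 206.35] ((613.8628540039062, 180.1327667236328), (30.237422943115234, 17.563352584838867), 85.649169921875)
```

Call:
carry_out(
  moves=[-1,-18,1.8,0,0,0,0,-1,-25,2.5,0,0,0,0,-1,-25,2.5,0,0,0,0,-1,-25,2.5,0,0,0,0,-1,-25,2.5,0,0,0,0],
)

```text
time_s: 13.3
position: [464.7, 195.0, 194.2]
tool_rot: [113.8, 90.0, -161.7]
ft_force: [0.2, 1.0, -2.7]
finger_gap: 0.331
```

Call:
carry_out(
  moves=[-1,-16,1.6,0,0,0,0,-1,0,-25,10,0,0,0.04,-1,0,-40,10,0,0,0.04,-1,0,-40,0,0,0,0.04,-1,0,-40,0,0,0,0.04],
)

```text
time_s: 13.8
position: [450.2, 50.5, 214.9]
tool_rot: [-92.1, 89.9, 1.7]
ft_force: [0.4, -0.7, -2.9]
finger_gap: 0.337
```

Call:
carry_out(
  moves=[-1,0,-40,0,0,0,0.036,-1,0,-40,0,0,0,0,-1,0,-40,0,0,0,0,-1,0,-40,0,0,0,0,-1,0,-40,0,0,0,0],
)

```text
time_s: 14.3
position: [449.9, -150.2, 214.5]
tool_rot: [-116.1, 89.9, -20.4]
ft_force: [1.3, 0.4, -2.6]
finger_gap: 0.342
```

Call:
carry_out(
  moves=[-1,0,-30,0,0,0,0,-1,0,0,-10,0,0,0,-1,0,0,-10,0,0,0,-1,0,0,0,0,0,0],
)

```text
time_s: 14.7
position: [448.6, -177.2, 192.5]
tool_rot: [58.2, 89.8, 154.0]
ft_force: [-0.8, 0.1, -2.2]
finger_gap: 0.336
```

```bash
python3 - <<'E'
from cloud import *
np.set_printoptions(precision=2,suppress=True)
s,c=wrist('w7');print(s['position'],s['ft_force'],s['finger_gap'],R.from_euler('xyz',s['tool_rot'],degrees=True).as_matrix()[:,2])
tabs(cloud(c),s['position'][0],s['position'][1],zmin=203,zmax=235)
t=capture('side');cv2.imwrite('pics/v5.png',cv2.resize(t['image'][180:300,240:370,::-1],(650,600),interpolation=cv2.INTER_CUBIC))
E
```

```text
[ 448.6  -177.23  192.54] [-0.83  0.08 -2.2 ] 0.33608359011461736 [-0.1   0.99  0.  ]
tab 6454 [ 443.56 -178.13  218.43] ((447.73028564453125, -177.79827880859375), (24.148761749267578, 56.152015686035156), 5.708862781524658)
```

View pics/v5.png

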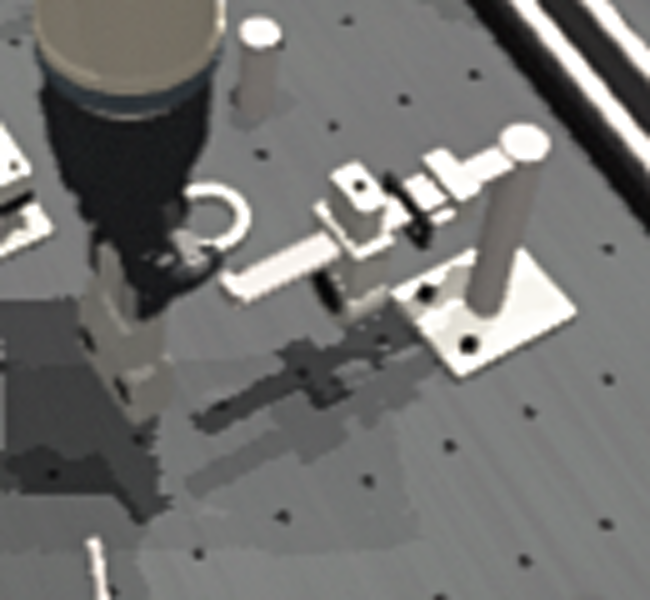

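The view shows the wide clamp (two bores) held before the spare lip and the round clamp hanging straight in front of the bumper. Next I'll line it up and slide it on.

Call:
carry_out(
  moves=[-1,0,-13,2,0,0,0,-1,0,0,0,0,0,0,-1,0,0,0,0,0,0],
)

```text
time_s: 15.1
position: [450.1, -191.6, 196.7]
tool_rot: [-116.1, 90.0, -20.4]
ft_force: [0.7, -0.4, -2.0]
finger_gap: 0.339
```

Call:
carry_out(
  moves=[-1,15,1.4,0,0,0,0,-1,15,1.4,0,0,0,0,-1,15,1.4,0,0,0,0,-1,15,1.4,0,0,0,0,-1,0,0,0,0,0,0],
)

```text
time_s: 15.6
position: [512.5, -185.6, 196.3]
tool_rot: [-106.5, 89.9, -10.7]
ft_force: [0.1, -0.5, -3.1]
finger_gap: 0.338
```

Call:
carry_out(
  moves=[-1,13,1.6,-1,0,0,0,-1,14,1.7,0,0,0,0,-1,0,0,-3,0,0,0,-1,0,0,-4,0,0,0,-1,0,0,-4,0,0,0],
)

```text
time_s: 16.1
position: [536.2, -182.4, 183.7]
tool_rot: [70.3, 89.9, 166.0]
ft_force: [-0.1, -0.2, -0.8]
finger_gap: 0.341
```

Call:
carry_out(
  moves=[-1,0,0,-2,0,0,0,-1,0,0,-0.5,0,0,0,-1,0,0,0,0,0,0],
)

```text
time_s: 16.4
position: [536.6, -182.5, 181.8]
tool_rot: [74.2, 90.0, 169.9]
ft_force: [-0.3, -0.6, -1.7]
finger_gap: 0.336
```

```bash
python3 - <<'E'
from cloud import *
np.set_printoptions(precision=2,suppress=True)
for i in range(3):
    s,c=wrist('w8');print(s['position'],s['ft_force'],s['finger_gap'])
tabs(cloud(c),s['position'][0]+15,s['position'][1],zmin=201,zmax=235)
E
```

```text
[ 536.63 -182.55  181.78] [-0.34 -0.56 -1.74] 0.3359131823752426
[ 536.74 -182.57  181.88] [ 0.25 -0.35 -2.94] 0.33780470267085433
[ 536.81 -182.56  181.93] [ 0.28  0.26 -2.73] 0.33277568037871047
tab 7868 [ 530.52 -183.06  216.81] ((535.3369750976562, -181.44375610351562), (26.40110206604004, 80.51815032958984), 5.716317176818848)
tab 872 [ 574.66 -179.39  204.75] ((575.8887939453125, -179.26499938964844), (6.122731685638428, 29.796981811523438), 5.54542350769043)
```

Call:
carry_out(
  moves=[-1,7,0.7,0,0,0,0,-1,7,0.7,0,0,0,0,-1,6,0.6,0,0,0,0,-1,5,0.5,0,0,0,0,-1,0,0,0,0,0,0],
)

```text
time_s: 17.05
position: [562.6, -179.9, 181.7]
tool_rot: [-95.0, 90.0, 0.7]
ft_force: [0.4, -0.2, -2.6]
finger_gap: 0.339
```

Call:
carry_out(
  moves=[-1,3,0.3,0,0,0,0,-1,3,0.3,0,0,0,0,-1,0,0,0,0,0,0],
)

```text
time_s: 17.35
position: [568.2, -179.4, 181.8]
tool_rot: [-96.0, 90.0, -0.2]
ft_force: [-0.1, 0.1, -3.0]
finger_gap: 0.341
```

Call:
carry_out(
  moves=[-1,1.5,0.15,0,0,0,0,-1,1.5,0.15,0,0,0,0,-1,0,0,0,0,0,0],
)

```text
time_s: 17.65
position: [571.0, -179.1, 181.8]
tool_rot: [-99.0, 90.0, -3.2]
ft_force: [-0.5, 0.6, -2.1]
finger_gap: 0.336
```

Call:
carry_out(
  moves=[-1,1,0.1,0,0,0,0,-1,1,0.1,0,0,0,0,-1,0,0,0,0,0,0],
)

```text
time_s: 17.95
position: [573.0, -178.9, 181.8]
tool_rot: [-91.9, 90.0, 3.9]
ft_force: [-1.0, 0.3, -3.1]
finger_gap: 0.337
```

Call:
carry_out(
  moves=[-1,1,0.1,0,0,0,0,-1,1,0.1,0,0,0,0,-1,0,0,0,0,0,0],
)

```text
time_s: 18.25
position: [575.0, -178.7, 181.8]
tool_rot: [-93.6, 90.0, 2.1]
ft_force: [-0.5, 0.4, -1.8]
finger_gap: 0.337
```

Call:
carry_out(
  moves=[-1,1,0.1,0,0,0,0,-1,1,0.1,0,0,0,0,-1,0,0,0,0,0,0],
)

```text
time_s: 18.55
position: [577.0, -178.5, 181.8]
tool_rot: [-98.1, 90.0, -2.4]
ft_force: [-0.4, -1.0, -2.2]
finger_gap: 0.336
```

Call:
carry_out(
  moves=[-1,1,0.1,0,0,0,0,-1,1,0.1,0,0,0,0,-1,0,0,0,0,0,0],
)

```text
time_s: 18.85
position: [579.1, -178.3, 181.8]
tool_rot: [-97.4, 90.0, -1.7]
ft_force: [-1.1, -0.1, -2.4]
finger_gap: 0.34
```

Call:
carry_out(
  moves=[-1,1,0.1,0,0,0,0,-1,0,0,0,0,0,0],
)

```text
time_s: 19.05
position: [579.9, -178.2, 181.8]
tool_rot: [94.9, 90.0, -169.4]
ft_force: [-2.0, -0.0, -1.7]
finger_gap: 0.339
```

Call:
carry_out(
  moves=[-1,1,0.1,0,0,0,0,-1,0,0,0,0,0,0],
)

```text
time_s: 19.25
position: [580.4, -178.1, 181.8]
tool_rot: [83.2, 89.9, 178.9]
ft_force: [-4.0, -0.8, 0.3]
finger_gap: 0.341
```

Call:
carry_out(
  moves=[-1,1,0.1,0,0,0,0,-1,0,0,0,0,0,0],
)

```text
time_s: 19.45
position: [581.1, -178.0, 181.7]
tool_rot: [84.8, 89.9, -179.5]
ft_force: [-6.0, -0.2, 1.3]
finger_gap: 0.336
```

Call:
carry_out(
  moves=[-1,1,0.1,0,0,0,0,-1,0,0,0,0,0,0],
)

```text
time_s: 19.65
position: [581.6, -178.0, 181.7]
tool_rot: [83.9, 89.8, 179.6]
ft_force: [-8.2, -0.7, 3.0]
finger_gap: 0.338
```

Call:
carry_out(
  moves=[-1,0.4,0,0,0,0,0,-1,0,0,0,0,0,0,-1,0,0,0,0,0,0],
)

```text
time_s: 19.95
position: [581.6, -178.0, 181.7]
tool_rot: [82.6, 89.8, 178.4]
ft_force: [-9.2, -0.9, 4.1]
finger_gap: 0.336
```

Call:
carry_out(
  moves=[-1,-1,-0.1,0,0,0,0,-1,-1,-0.1,0,0,0,0,-1,-1,-0.1,0,0,0,0,-1,-1,-0.1,0,0,0,0,-1,0,0,0,0,0,0],
)

```text
time_s: 20.45
position: [579.7, -178.3, 181.9]
tool_rot: [-104.6, 89.9, -8.8]
ft_force: [0.3, 0.7, -3.2]
finger_gap: 0.338
```

```bash
python3 - <<'E'
from cloud import *
np.set_printoptions(precision=2,suppress=True)
for i in range(2):
    s,c=wrist('w9');print(s['position'],s['ft_force'],s['moment'],s['finger_gap'],R.from_euler('xyz',s['tool_rot'],degrees=True).as_matrix()[:,0])
P=cloud(c)
tabs(P,s['position'][0]+15,s['position'][1],zmin=201,zmax=235)
tabs(P,s['position'][0],s['position'][1],rx=12,ry=13,zmin=203,zmax=212)
E
```

```text
[ 579.7  -178.32  181.91] [ 0.3   0.66 -3.22] [ 0.01 -0.03 -0.01] 0.33769524648196947 [ 0. -0. -1.]
[ 579.72 -178.29  181.95] [-0.02 -0.15 -2.19] [ 0.03 -0.06 -0.03] 0.3457562041950881 [ 0. -0. -1.]
tab 10311 [ 580.05 -178.24  214.32] ((588.609619140625, -176.04672241210938), (47.44912338256836, 80.57464599609375), 5.86790132522583)
tab 2302 [ 577.71 -178.28  206.84] ((578.7363891601562, -178.20742797851562), (17.26171112060547, 27.229259490966797), 5.2831220626831055)
```

Call:
carry_out(
  moves=[-1,0,0,-0.8,0,0,0,-1,0,0,0,0,0,0,0,0,0,0,0,0,0,0.3,0,0,0,0,0,0,0.3,0,0,0,0,0,0],
)

```text
time_s: 21.05
position: [579.3, -178.3, 181.0]
tool_rot: [-118.8, 90.0, -23.0]
ft_force: [-1.0, -0.0, 0.0]
finger_gap: 0.648
```

Call:
carry_out(
  moves=[0.3,0,0,0,0,0,0,0.3,0,0,20,0,0,0,0.5,0,0,40,0,0,0,1,0,0,40,0,0,0,1,0,0,0,0,0,0],
)

```text
time_s: 21.55
position: [582.1, -179.2, 287.0]
tool_rot: [-113.0, 89.5, -17.2]
ft_force: [0.9, -0.9, 0.8]
finger_gap: 1.001
```

```bash
python3 - <<'E'
from cloud import *
np.set_printoptions(precision=2,suppress=True)
s,c=wrist('w10');print(s['position'],s['ft_force'],s['finger_gap'])
tabs(cloud(c),590,-178)
E
```

```text
[ 582.06 -179.15  286.98] [ 0.87 -0.86  0.79] 1.0010101186033762
tab 943 [ 577.71 -178.6   206.18] ((578.4908447265625, -178.5835418701172), (16.200376510620117, 29.99609375), 5.614987373352051)
tab 869 [ 601.75 -176.4   206.14] ((602.7864379882812, -176.22518920898438), (15.89945125579834, 29.563831329345703), 5.406266689300537)
```

View pics/w10.png

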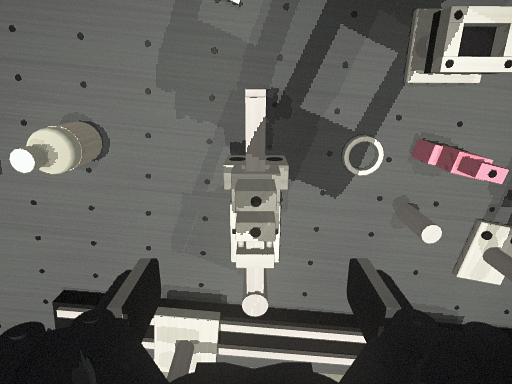

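Both clamps hang straight on the spare hook, wide at (255,201) and round at (255,232), with centres 24 mm apart. Next is the foot clamp.

Call:
carry_out(
  moves=[1,4,45,0,0,0,-0.025,1,4,45,0,0,0,-0.025,1,4,45,0,0,0,-0.025,1,4,45,0,0,0,-0.025,1,4,45,0,0,0,-0.025],
)

```text
time_s: 22.1
position: [598.5, 48.4, 279.6]
tool_rot: [95.9, 89.9, -175.6]
ft_force: [-0.2, 0.0, -0.1]
finger_gap: 0.998
```

Call:
carry_out(
  moves=[1,4,45,0,0,0,-0.025,1,4,45,0,0,0,-0.025,1,4,44,0,0,0,-0.025,1,0,0,0,0,0,0,1,0,0,0,0,0,0],
)

```text
time_s: 22.6
position: [610.5, 181.3, 279.4]
tool_rot: [121.7, 89.9, -153.8]
ft_force: [0.7, -0.0, 0.8]
finger_gap: 1.0
```

```bash
python3 - <<'E'
from cloud import *
np.set_printoptions(precision=2,suppress=True)
s,c=wrist('w11');print(s['position'],s['ft_force'],s['finger_gap'],R.from_euler('xyz',s['tool_rot'],degrees=True).as_matrix()[:,2])
tabs(cloud(c),600,183)
E
```

```text
[610.46 181.33 279.41] [ 0.71 -0.01  0.83] 0.9997749976428485 [ 0.1  1.  -0. ]
tab 991 [613.   180.06 206.2 ] ((613.9207763671875, 180.10150146484375), (29.980260848999023, 16.36110496520996), 84.0217056274414)
```

Call:
carry_out(
  moves=[1,3,-0.5,-30,0,0,0,1,0,0,-35,0,0,0,1,0,0,-25,0,0,0,1,0,0,-10,0,0,0,1,0,0,0,0,0,0],
)

```text
time_s: 23.15
position: [613.4, 178.7, 179.6]
tool_rot: [114.7, 89.8, -161.1]
ft_force: [-0.3, 0.9, 0.6]
finger_gap: 1.0
```

Call:
carry_out(
  moves=[-1,0,0,0,0,0,0,-1,0,0,0,0,0,0,-1,0,0,0,0,0,0,-1,0,0,0,0,0,0,-1,0,0,0,0,0,0],
)

```text
time_s: 23.65
position: [614.8, 180.4, 182.2]
tool_rot: [-70.9, 89.9, 13.4]
ft_force: [-0.7, -1.1, 7.6]
finger_gap: 0.343
```

Call:
carry_out(
  moves=[-1,0,0,1,0,0,0,-1,0,0,3,0,0,0,-1,0,0,5,0,0,0,-1,0,0,5,0,0,0,-1,0,0,0,0,0,0],
)

```text
time_s: 24.15
position: [614.7, 180.4, 195.9]
tool_rot: [-67.9, 89.9, 16.4]
ft_force: [-0.1, -0.1, -0.5]
finger_gap: 0.336
```

```bash
python3 - <<'E'
from cloud import *
np.set_printoptions(precision=2,suppress=True)
s,c=wrist('w12');print(s['position'],s['ft_force'],s['finger_gap'])
tabs(cloud(c),s['position'][0],s['position'][1],rx=12,ry=13,zmin=203,zmax=235)
E
```

```text
[614.69 180.39 195.92] [-0.06 -0.12 -0.54] 0.33624989982672554
tab 3097 [611.1  180.39 217.25] ((615.3272094726562, 180.37818908691406), (28.035900115966797, 19.909238815307617), 84.41703033447266)
```

```bash
python3 - <<'E'
from cloud import *
np.set_printoptions(precision=2,suppress=True)
for i in range(4):
    s,c=wrist('w12');print(s['position'],s['ft_force'])
P=cloud(c);p=s['position']
m=(abs(P[...,0]-p[0])<7)&(abs(P[...,1]-p[1])<10)&(P[...,2]>180)&(P[...,2]<240)
print(m.sum(),np.percentile(P[m][:,2],[5,25,50,75,95]))
E
```

```text
[614.51 180.31 195.47] [-0.12  0.12 -1.31]
[614.29 180.24 195.17] [ 0.83  0.15 -1.23]
[614.17 180.18 194.96] [ 0.51 -0.34 -1.69]
[614.09 180.2  194.83] [-0.02 -0.28 -1.28]
1356 [218.22 218.88 219.28 219.68 220.3 ]
```

Call:
carry_out(
  moves=[-1,-14,1.4,1,0,0,0,-1,-25,2.5,0,0,0,0,-1,-25,2.5,0,0,0,0,-1,-25,2.5,0,0,0,0,-1,-25,2.5,0,0,0,0],
)

```text
time_s: 24.9
position: [498.1, 191.5, 195.8]
tool_rot: [105.4, 90.0, -170.4]
ft_force: [-0.3, -1.0, -2.5]
finger_gap: 0.338
```

Call:
carry_out(
  moves=[-1,-25,2.5,0,0,0,0,-1,-25,2.5,0,0,0,0,-1,0,-20,10,0,0,0.04,-1,0,-25,0,0,0,0.04,-1,0,0,0,0,0,0.04],
)

```text
time_s: 25.4
position: [448.8, 149.8, 206.2]
tool_rot: [167.1, 90.0, -101.7]
ft_force: [0.3, 1.2, -1.8]
finger_gap: 0.339
```

Call:
carry_out(
  moves=[-1,0,0,0,0,0,0.04,-1,0,0,0,0,0,0.03,-1,0,0,0,0,0,0,-1,0,0,0,0,0,0],
)

```text
time_s: 25.8
position: [449.9, 151.7, 205.9]
tool_rot: [108.3, 90.0, -156.6]
ft_force: [-0.2, -0.7, -1.4]
finger_gap: 0.339
```

```bash
python3 - <<'E'
from cloud import *
np.set_printoptions(precision=2,suppress=True)
s,c=wrist('w13');print(s['position'],s['ft_force'],s['finger_gap'],R.from_euler('xyz',s['tool_rot'],degrees=True).as_matrix()[:,2])
def mount(c,n):
    P=cloud(c)
    M=(abs(P[...,0]-433)<70)&(abs(P[...,1]-35)<80)&(P[...,2]>64)&(P[...,2]<76)
    if M.sum()<50: print(n,'few');return
    q=P[M];r=cv2.minAreaRect(q[:,:2].astype(np.float32));print(n,'frame',M.sum(),r,np.median(q[:,2]))
    # pocket hole: enclosed contour in the mask
    cs,h=cv2.findContours(M.astype(np.uint8),cv2.RETR_CCOMP,cv2.CHAIN_APPROX_NONE)
    for k,cc in enumerate(cs):
        if h[0][k][3]>=0 and cv2.contourArea(cc)>60:
            w=np.array([P[v,u] for u,v in cc[:,0]]);w=w[(w[:,2]>64)&(w[:,2]<76)]
            print(n,'hole',len(w),cv2.minAreaRect(w[:,:2].astype(np.float32)))
mount(c,'w13');
for n in('w1','w2','w4','top0','side0'): mount(dict(np.load(n+'.npz')),n)
E
```

```text
[449.87 151.72 205.94] [-0.19 -0.69 -1.43] 0.3388478584420563 [-0.09  1.   -0.  ]
w13 frame 4542 ((433.84423828125, 35.451507568359375), (60.067588806152344, 76.7120132446289), 5.390278339385986) 70.55452694028799
w13 hole 166 ((433.45196533203125, 35.39995574951172), (31.648399353027344, 47.842437744140625), 5.9236626625061035)
w1 frame 3458 ((433.70208740234375, 35.4972038269043), (60.79795837402344, 77.08882904052734), 5.278043746948242) 70.60350119100184
w1 hole 138 ((434.4598693847656, 35.89717102050781), (31.70347023010254, 47.678199768066406), 5.286790370941162)
w2 frame 4859 ((435.68408203125, 35.47525405883789), (57.024662017822266, 77.15245056152344), 5.324110984802246) 70.63027168433638
w2 hole 176 ((434.3165588378906, 35.08222198486328), (31.022802352905273, 47.77857208251953), 5.616707801818848)
w4 frame 3181 ((434.20684814453125, 33.38320541381836), (60.21332550048828, 74.81796264648438), 5.403432846069336) 70.5313981322397
w4 hole 149 ((434.4294128417969, 34.773685455322266), (30.904726028442383, 48.268821716308594), 5.855103492736816)
top0 frame 388 ((432.7955627441406, 36.356815338134766), (60.16251754760742, 75.54910278320312), 5.175784587860107) 69.85036220374172
top0 hole 52 ((432.5406799316406, 35.864219665527344), (34.91670227050781, 51.21370315551758), 5.3969244956970215)
side0 frame 297 ((434.8616027832031, 34.5050048828125), (61.1131477355957, 79.62129211425781), 3.890784740447998) 68.59005749041876
side0 hole 35 ((434.6121826171875, 33.07505416870117), (33.54956817626953, 51.0156364440918), 5.932796478271484)
```

View pics/w13.png

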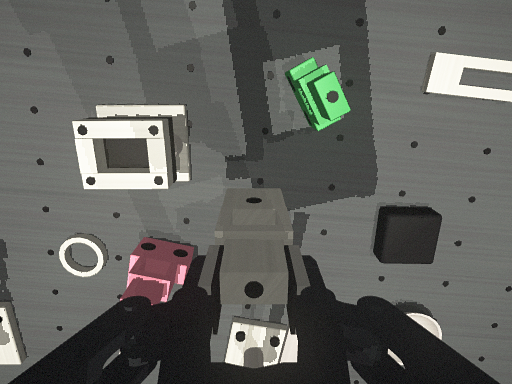

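The image shows the foot clamp (single small bore) held at (255,260) and the mount pocket at (126,153), empty. I'll measure where the clamp sits in the hand before placing it.

```bash
python3 - <<'E'
from cloud import *
np.set_printoptions(precision=2,suppress=True)
s,c=wrist('w14');p=s['position'];print(p)
Rt=R.from_euler('xyz',s['tool_rot'],degrees=True).as_matrix()
P=(cloud(c)-p)@Rt   # tool coords: x down, y ~ -worldx, z jaw
for a,b in((-26,-10),(10,18),(18,30),(30,42),(42,60),(60,75),(75,84)):
    m=(P[...,0]>a)&(P[...,0]<b)&(abs(P[...,2])<24)&(abs(P[...,1])<20)
    q=P[m]
    if len(q)>10: print(a,b,len(q),'y pct',np.percentile(q[:,1],[2,50,95]),'z',np.percentile(q[:,2],[1,99]), 'x',np.median(q[:,0]))
m=(P[...,0]>-30)&(P[...,0]<-18)&(abs(P[...,2])<12)&(abs(P[...,1])<12);q=P[m];print(len(q),(q.min(0)+q.max(0))/2,q.mean(0))
E
```

```text
[449.97 151.71 205.95]
-26 -10 4024 y pct [-6.72  7.05 11.33] z [-23.08  23.01] x -23.83415944098921
10 18 410 y pct [10.5  12.33 12.72] z [-19.9   19.33] x 13.299033613809307
18 30 224 y pct [10.79 12.33 12.77] z [-20.2   19.45] x 23.77151850829138
30 42 921 y pct [ 2.4   8.84 12.56] z [-19.49  18.79] x 40.42210273774541
42 60 595 y pct [11.91 12.46 13.2 ] z [-19.5   18.97] x 50.30027510699348
60 75 390 y pct [12.01 12.48 12.82] z [-19.59  18.9 ] x 67.09774642743912
75 84 202 y pct [12.05 12.49 12.74] z [-19.61  18.51] x 79.21885858853739
2214 [-22.23   0.71  -0.  ] [-23.86   2.32  -0.01]
```

Call:
carry_out(
  moves=[-1,-5,-40,0,0,0,0,-1,-5,-40,0,0,0,0,-1,-5.7,-36,0,0,0,0,-1,0,0,-20,0,0,0,-1,0,0,-20,0,0,0],
)

```text
time_s: 26.4
position: [435.0, 34.6, 166.1]
tool_rot: [-91.3, 89.9, 3.7]
ft_force: [0.1, 0.4, -0.6]
finger_gap: 0.339
```

Call:
carry_out(
  moves=[-1,0,0,0,0,0,0,-1,0,0,0,0,0,0,-1,0,0,0,0,0,0],
)

```text
time_s: 26.7
position: [435.2, 35.9, 166.8]
tool_rot: [-91.8, 89.9, 3.4]
ft_force: [0.0, -0.1, -0.9]
finger_gap: 0.339
```

```bash
python3 - <<'E'
from cloud import *
for i in range(3):
    s,c=wrist('w15');print(s['position'],s['ft_force'])
E
```

```text
[435.15420808  35.91307632 166.81509045] [ 0.03430113 -0.1306043  -0.92820725]
[435.21129294  35.94697877 166.8705964 ] [-0.0843251  -0.26085567 -1.06745771]
[435.16703489  35.95269799 166.82574075] [-0.25301282 -0.01790401 -1.53828237]
```

Call:
carry_out(
  moves=[-1,-0.9,-0.2,-4,0,0,0,-1,0,0,-5,0,0,0,-1,0,0,-4,0,0,0,-1,0,0,-2,0,0,0,-1,0,0,0,0,0,0],
)

```text
time_s: 27.35
position: [433.3, 35.4, 150.5]
tool_rot: [91.9, 89.9, -172.9]
ft_force: [0.7, -1.1, -1.1]
finger_gap: 0.332
```

Call:
carry_out(
  moves=[-1,0,0,-2,0,0,0,-1,0,0,-2,0,0,0,-1,0,0,-2,0,0,0,-1,0,0,-2,0,0,0,-1,0,0,0,0,0,0],
)

```text
time_s: 27.85
position: [433.4, 35.4, 142.7]
tool_rot: [92.2, 90.0, -172.7]
ft_force: [0.8, -0.0, -1.9]
finger_gap: 0.337
```

Call:
carry_out(
  moves=[-1,0,0,-2,0,0,0,-1,0,0,-2,0,0,0,-1,0,0,-2,0,0,0,-1,0,0,-0.5,0,0,0,-1,0,0,0,0,0,0],
)

```text
time_s: 28.35
position: [433.5, 35.4, 136.4]
tool_rot: [91.8, 90.0, -173.0]
ft_force: [-0.2, -0.2, -1.3]
finger_gap: 0.337
```

Inside the pocket with no contact force. I'll lower it until it touches the floor.

Call:
carry_out(
  moves=[-1,0,0,-0.5,0,0,0,-1,0,0,-0.5,0,0,0,-1,0,0,0,0,0,0],
)

```text
time_s: 28.65
position: [434.0, 35.5, 136.2]
tool_rot: [-91.1, 90.0, 4.1]
ft_force: [-2.3, -0.7, 8.0]
finger_gap: 0.336
```

Call:
carry_out(
  moves=[-1,0,0,-0.5,0,0,0,-1,0,0,0,0,0,0],
)

```text
time_s: 28.85
position: [434.2, 35.5, 136.2]
tool_rot: [-90.9, 89.9, 4.3]
ft_force: [-2.6, -0.8, 14.3]
finger_gap: 0.338
```

Seated on the floor at the expected height. I'll ease off and release.

Call:
carry_out(
  moves=[-1,0,0,1,0,0,0,-1,0,0,0,0,0,0,0,0,0,0,0,0,0,0.3,0,0,0,0,0,0,0.3,0,0,0,0,0,0],
)

```text
time_s: 29.35
position: [433.7, 35.4, 135.9]
tool_rot: [92.7, 90.0, -172.2]
ft_force: [0.6, 1.1, -0.5]
finger_gap: 0.646
```

Call:
carry_out(
  moves=[0.3,0,0,0,0,0,0,0.3,0,0,20,0,0,0,0.5,0,0,40,0,0,0,1,0,0,40,0,0,0,1,0,0,30,0,0,0],
)

```text
time_s: 29.85
position: [434.0, 35.5, 268.3]
tool_rot: [-89.9, 89.9, 5.2]
ft_force: [0.9, 0.3, -0.7]
finger_gap: 0.999
```

Call:
carry_out(
  moves=[1,0,0,0,0,0,0,1,0,0,0,0,0,0,1,0,0,0,0,0,0],
)

```text
time_s: 30.15
position: [432.8, 35.4, 264.8]
tool_rot: [90.3, 89.9, -174.5]
ft_force: [0.4, -1.2, -0.9]
finger_gap: 1.0
```

```bash
python3 - <<'E'
from cloud import *
np.set_printoptions(precision=2,suppress=True)
s,c=wrist('w16');print(s['time_s'],s['position'],s['ft_force'],s['finger_gap'])
tabs(cloud(c),434,35,zmin=152,zmax=170)
t=capture('top');tabs(cloud(t),434,35,zmin=154,zmax=170)
P=cloud(t);m=(abs(P[...,0]-590)<45)&(abs(P[...,1]+178)<35)&(P[...,2]>200);print(m.sum(),cv2.minAreaRect(P[m][:,:2].astype(np.float32)),np.median(P[m][:,2]))
a=cv2.resize(c['image'][60:360,100:400,::-1],(600,600));cv2.imwrite('pics/v6.png',a)
d=cv2.absdiff(t['image'],dict(np.load('top0.npz'))['image']).max(2);n,l,st,_=cv2.connectedComponentsWithStats((d>60).astype(np.uint8));print(st[st[:,4]>15][1:])
E
```

```text
30.15 [432.83  35.36 264.84] [ 0.4  -1.24 -0.92] 1.0000560726465102
tab 824 [432.07  34.96 160.03] ((433.1248474121094, 35.1508674621582), (16.51374626159668, 29.987083435058594), 4.425174236297607)
151 ((589.958740234375, -175.805419921875), (41.24626159667969, 29.96792984008789), 5.561034202575684) 205.68943263525603
[[ 176  141   19   13  108]
 [ 309  145   18   22  210]
 [ 173  149   22  189 2335]
 [ 182  157  115  227 8606]
 [ 305  159    5   12   35]
 [ 194  161   60  105 3261]
 [ 305  172    6    5   23]
 [  36  298    9   11   68]
 [  55  299   11    8   53]
 [  53  304   19   38  246]
 [   0  309   23   20  261]
 [ 171  346    7    6   20]]
```

View pics/v6.png

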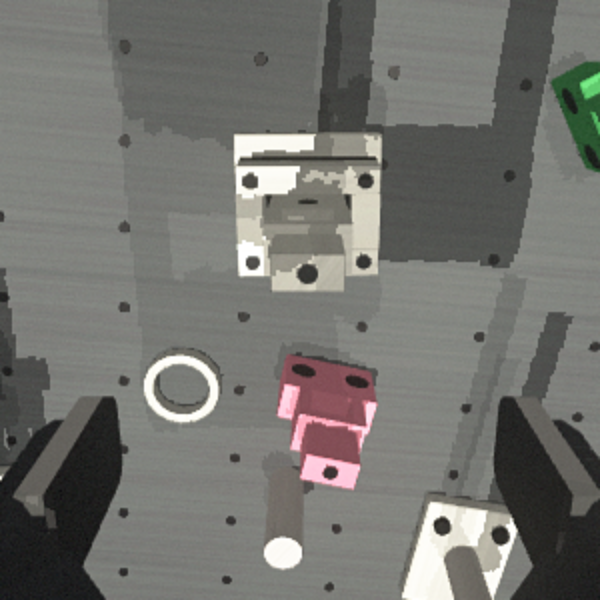

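The foot clamp stands fully down in the pocket: tab top at 160 mm as expected, centred within about 2 mm. The two others still hang 24 to 25 mm apart. The gripper is clear, so I'm handing in.

```bash
python3 -c "
from station import *
close_job();print(read_state()['time_s'])"
```

```text
the job is handed in; nothing more can be done
the job is handed in; nothing more can be done
```

The job is done and handed in at about 30 s of the 72 s allowed; no verdict was reported.

**What I did:**
- I moved the round clamp and then the wide clamp to the spare hook.
- Still holding the wide one, I pushed both back onto the bumper. The wrist read about 8 to 9 N, a little over the 8 N asked for. That includes friction on the bar.
- I backed off until the load was gone and let go.
- I then took the foot clamp off, lowered it into the mount pocket and let go. The wrist read about 14 N as it touched the floor, against the 40 N limit.

**Last checks:**
- **Round and wide clamps:** after release the wrist camera measured their centres 24 mm apart, with tab tops at 206 mm, so they hang straight. The final top view agrees on position and height.
- **Foot clamp:** its tab top is at 160 mm, so it is fully down. It is within about 2 mm of the pocket centre, with no visible tilt.
- **Gripper:** it is fully open and about 100 mm above the foot clamp.

**Not confirmed:**
- The final top picture gave no separate reading of the foot clamp's tab, so its pose rests on the wrist camera alone.
- I did not measure each bystander at the end. Comparing the first and last top pictures showed changes mainly where the arm and clamps had moved. A few small ones near the lower left edge I did not look into.

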